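# Shut the bench shear: press its ratchet pawl free and push the lever down

## Task

The goldsmith's sheet shear has been left standing open, empty, its lever held up by the ratchet: shut it for the night, using only shut fingertips from above. Press the steel thumb paddle on the lever fully down to free the pawl and, keeping it pressed, push the lever steadily down past the teeth until it lies fully home on its rest, then let go so that the paddle springs back. Do not slam or force it, do not push on or take hold of the black grip, lift nothing, and leave everything else on the bench where it is.

Things in the scene. Friction and masses are not known exactly. Their poses are not given: they have to be found in the camera images.
- shear: bench shear for sheet metal, grey cast iron, bolted down: foot 240 x 180 mm, bed top 90 above the bench, highest fixed part (toothed steel sector) 165. Origin on the bench straight below the lever's pivot. Its -x axis points from the pivot along the lever to the black grip, z up; the bed is on its +y side. It stands at other places and yaws in other runs.
- shear_pivot (a point): point on the pivot bolt's axis in the middle plane of the lever, 105 above the bench, straight above the shear's origin. The lever turns in the shear's own x-z plane about this point.
- shear_lever (a joint): lever angle, rad: 0 = level, fully down on its rest; grows as the grip end rises; starts 0.34 to 0.64. Stiff in its pivot, it stays where it is left; with the pawl free, about 7 to 10 N square on the thumb paddle lowers it. A toothed sector at the pivot (teeth 0.12 rad apart) lets it rise but stops it going down past the next tooth unless the pawl is held free.
- pawl_lever (a joint): tilt of the long steel pawl lever on the main lever, rad: 0 = seated in the teeth by its spring, 0.11 = thumb paddle pressed fully home on its stop. Reads up to 0.06 where the pawl rests on a tooth's slope. Clear of all teeth from 0.085. The paddle takes 1 to 2 N to start, 4 to 5 N fully home; let go, it springs back and the pawl drops into the teeth.
- thumb_paddle: steel plate ending the pawl lever, above the black grip's inner half: 62 mm long (x), 36 wide (y), 5 thick, ribbed, rolled edge 3 high at its outer end. Origin: centre of its top; z out of the top, -x outward. From the pivot, along the lever and square up from its middle line: 220 and 36 mm with the pawl seated, 220 and 20 pressed home. So at lever 0: 125 above the bench pressed, 141 let go.
- shear_grip: black plastic hand grip, 28 mm thick, on the lever's middle line from 188 to 288 out from the pivot, under and beyond the paddle; origin at the lever's pivot. Not to be pushed on or held.
- mug: white ceramic mug, 82 wide, 95 high, handle at its +y side; origin under its centre (sizes mm). Bystander.
- hammer: wooden-handled steel hammer lying on the bench, 230 long along its x, up to 27 high, head at +x; origin under its middle (sizes mm). Bystander.
- doming_block: steel doming block, a 50 cube with round hollows; origin under its centre (sizes mm). Bystander.
- flux_jar: small glass jar with black cap, 52 wide, 62 high; origin under its centre (sizes mm). Bystander.
- copper_offcut: flat copper plate 70 x 45 x 4, lying on the bench; origin under its centre (sizes mm). Bystander.
- pliers: pliers with blue handles lying on the bench, about 165 long along its x and 14 high; origin on the bench under its middle (sizes mm). Bystander.
- punch_stand: wooden stand 110 x 55 with steel doming punches standing in it, 105 high in all; origin under its centre (sizes mm). Bystander.

How it is judged:
By the outcome, as a careful person would: the job done as asked, in the order asked, and still so for the second after the job is handed in, with the robot touching nothing.
It also fails if it takes over 38 s, if anything falls off the work surface, if the arm or the gripper's body presses on something with over 40 N, if the wrist force passes 120 N, or if a joint passes its speed limit or range.

## Robot

A 6-joint arm with a two-finger parallel gripper is mounted at the origin on the work surface. World frame = base frame: x ahead of the robot, y to its left, z up, the work surface at z = 0. Lengths are in mm, angles in rad, forces in N, time in s.
With the tool pointing down it reaches from about 350 to 975 mm from the base axis. Payload 7.1 kg.
Tool frame: the origin (TCP) lies between the finger pads; the fingertips stand 19 mm ahead of it and the grasp point (between the pads) is the TCP; z points along the fingers, y is the line along which they close (so a half turn about z gives the same grasp; the last joint's range is limited). The gripper opens to 88 mm and grips with 3 to 60 N. Pads are 20 mm wide; open, the fingers measure 115 mm over their backs; the gripper's body (75 mm by 178 mm) begins 61 mm behind the grasp point.
Start: joints at [-1.333, 0.423, 1.63, -0, 1.089, -0.019], TCP at [158.761, -604.483, 219.075] pointing down, gripper open.
Joint ranges: [-3, 3], [-0.9, 2.11], [0.09, 2.58], [-1.31, 4.45], [0.11, 2.69], [-2.54, 2.54]. Speed limits (rad/s): [2.39, 2.39, 3.01, 3.14, 3.14, 3.14].

## Interface

Orientations are given as a rotation vector (axis times angle).
In Python, from workcell import ctrl gives the robot as it stands.
- The arm moves only by the tool arm_command, never from a script. Its argument "series" is a list of rows, each an object with "linear": the shift along the tool's x, y, z in m, a list of three; "turn": the turn about the tool's z in rad. A call has 1 to 10 rows; each row shifts and turns the commanded pose from where the row before left it, along the tool's axes as they then stand; what a row does not reach is not made up. A row lasts 1/10 s, in which the tool goes at most 50 mm and 8.59 degrees, less where a joint would pass 70% of its speed; a pose out of reach is approached as far as the arm can. A call with a gripper value outside its range is refused whole. "jaw" is the opening, from -1 (shut) to 1 (fully open), set as the call begins (left out, the last holds). The fingers move at their own pace and stop on an object; the grip force is fixed at half the most. Time passes only in rows, so rows that do not move let the fingers close. It gives the time, the measured TCP pose, the force, the opening and the grip force at its end, in the units of the state.
- ctrl.get_obs(): the state, without advancing time (a new reading comes with each control period).
- ctrl.get_image(name): name is "side" or "top" or "wrist"; returns a dict with "frame" (384x512x3 uint8, blue, green, red), "fx", "fy", "cx", "cy" (pixels), "k1" (the pictures are not rectified: a ray, as slopes to the right and down, at radius r is drawn at 1 + k1 r^2 times it, then the intrinsics apply), "rvec" (rotation vector, rad) and "tvec" (3), from world to camera coordinates, as OpenCV has them. Camera axes: x right, y down, z forward; pixel columns grow to the right and rows downward; lengths in mm; the calibration is good to about 2 mm. A picture is of the moment at which its call begins. There is no depth.
- ctrl.close_job(): hands the job in; it is judged then, once.
The state is a dict: "t": time; "qpos": joint angles; "qvel": joint speeds; "joint_torque": joint torques, N m; "ee_pos": TCP position; "orientation": TCP orientation; "ft_force": force on the tool from outside, world axes, zero at the start; "moment": the same for the moment, N m; "width": finger opening in mm; "grasp_force": force on a finger pad.
Only numpy, scipy, OpenCV 4.12 (cv2) and the standard library are available. Lean on these libraries where they do the work, as an engineer would, in place of code of your own. Each camera call takes 0.05 s, during which the arm holds its last target. There are 200 camera calls.

## Working session

There is one attempt and no reset: what is moved stays moved. The work goes in short steps, Python scripts to look and compute and a tool call to move; the robot and the scene stay as the last step left them, time stands still between calls to the robot, and variables do not carry over. Pictures are saved under pics/ and viewed, at most 10 in all, crops included, and the job is handed in when it is done.

Besides the shell and the picture viewer there is one more tool, called after "Emit:" in YAML: its name, and indented under it one key for each argument. arm_command: Moves the arm, as the interface text tells. Its arguments: {"type":"object","properties":{"series":{"type":"array"},"jaw":{"type":"number"}},"required":["series"]}

```bash
mkdir -p pics
cat > h.py <<'E'
import numpy as np, cv2
from workcell import ctrl
def get(n,f=None):
    d=ctrl.get_image(n)
    if f: cv2.imwrite('pics/'+f,d['frame'])
    np.save('last_'+n+'.npy',d,allow_pickle=True)
    return d
def load(n): return np.load('last_'+n+'.npy',allow_pickle=True).item()
def ray(d,u,v):
    K=np.array([[d['fx'],0,d['cx']],[0,d['fy'],d['cy']],[0,0,1.]])
    p=cv2.undistortPoints(np.array([[[u,v]]],float),K,np.array([d['k1'],0,0,0.]))[0,0]
    R=cv2.Rodrigues(np.array(d['rvec'],float))[0];t=np.array(d['tvec'],float).ravel()
    return -R.T@t, R.T@np.array([p[0],p[1],1])
def onz(d,u,v,z):
    o,r=ray(d,u,v); return o+r*(z-o[2])/r[2]
def tri(d1,a,d2,b):
    o1,r1=ray(d1,*a);o2,r2=ray(d2,*b)
    s=np.linalg.lstsq(np.c_[r1,-r2],o2-o1,rcond=None)[0]
    p,q=o1+s[0]*r1,o2+s[1]*r2
    return (p+q)/2,np.linalg.norm(p-q)
def proj(d,P):
    K=np.array([[d['fx'],0,d['cx']],[0,d['fy'],d['cy']],[0,0,1.]])
    return cv2.projectPoints(np.array(P,float).reshape(-1,1,3),np.array(d['rvec'],float),np.array(d['tvec'],float),K,np.array([d['k1'],0,0,0.]))[0].reshape(-1,2)
E
python3 -c "
from h import *
a=get('top')['frame'];b=get('side')['frame']
cv2.imwrite('pics/a.png',cv2.resize(a,(800,600)));cv2.imwrite('pics/b.png',cv2.resize(b,(800,600)))
o=ctrl.get_obs();print(o['ee_pos'],o['orientation'],o['ft_force'],o['t'])"
```

```text
[ 158.65482376 -604.00278434  218.41876281] [-3.11441656e+00 -4.02128015e-01  2.29531662e-04] [-0.24612209 -0.37098477 -0.22590975] 0.1
```

View pics/a.png

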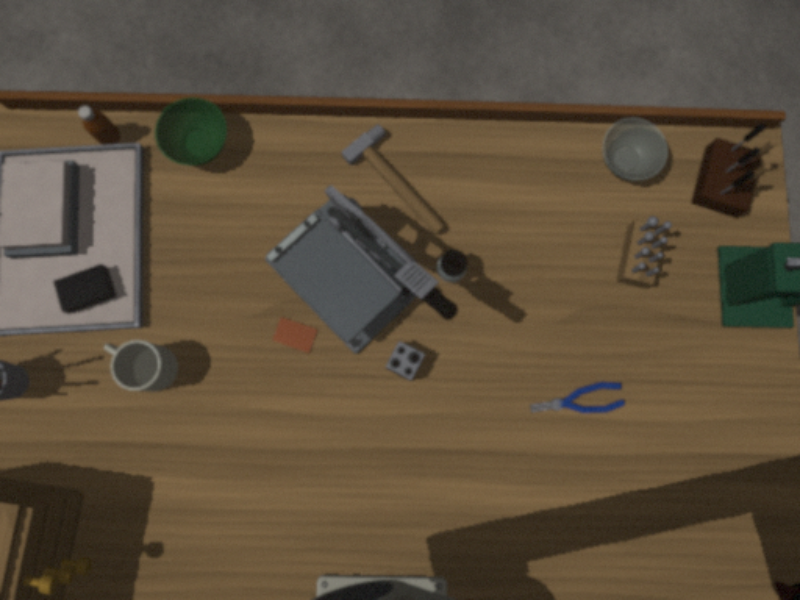

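View pics/b.png

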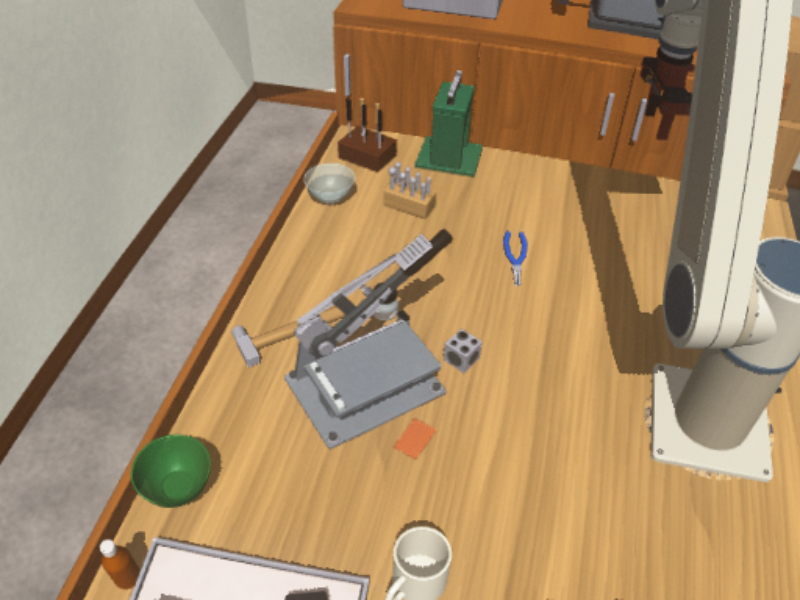

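The top view shows the shear's paddle at about (415,277) and the grip end at (447,305); the side view shows the paddle at (415,252) and the grip end at (445,238), both in 800x600 pixels. The flux jar stands beside the lever. Next I'll zoom in on both.

```bash
python3 -c "
from h import *
a=load('top')['frame'][110:220,195:305];b=load('side')['frame'][135:245,180:300]
a=cv2.convertScaleAbs(a,alpha=1.8)
cv2.imwrite('pics/c.png',np.hstack([cv2.resize(a,(400,400),interpolation=2),cv2.resize(b,(400,400*110//120+33),interpolation=2)[:400]]))"
```

```text
Traceback (most recent call last):
ValueError: all the input array dimensions except for the concatenation axis must match exactly, but along dimension 0, the array at index 0 has size 400 and the array at index 1 has size 399
```

```bash
python3 -c "
from h import *
a=load('top')['frame'][115:215,200:300];b=load('side')['frame'][140:240,190:290]
a=cv2.convertScaleAbs(a,alpha=1.8)
cv2.imwrite('pics/c.png',np.hstack([cv2.resize(x,(400,400),interpolation=2) for x in (a,b)]))"
```

```text
(no output)
```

View pics/c.png

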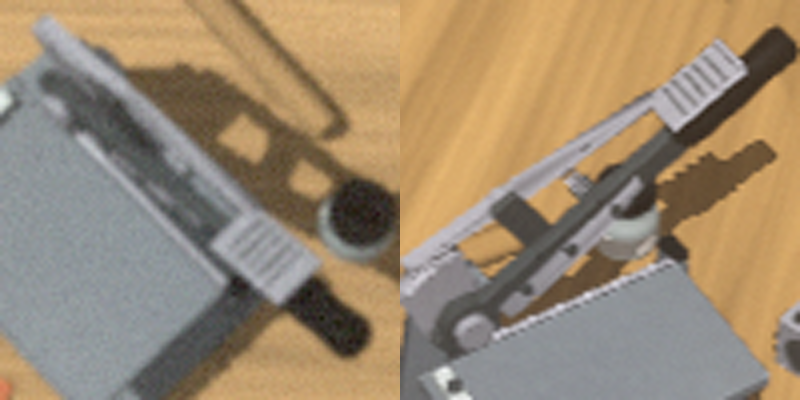

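The crop shows the paddle corners clearly. In the top half they are (248,207), (320,262), (280,303) and (212,243). In the side half they are (653,92), (720,40), (747,72) and (675,130). The pivot bolt face is at (472,330). I'll triangulate these.

```bash
cat > m.py <<'E'
from h import *
np.set_printoptions(precision=1,suppress=True)
T,S=load('top'),load('side')
ft=lambda u,v:(200+(u+.5)/4-.5,115+(v+.5)/4-.5)
fs=lambda u,v:(190+(u-400+.5)/4-.5,140+(v+.5)/4-.5)
t=[(248,207),(320,262),(280,303),(212,243)];s=[(653,92),(720,40),(747,72),(675,130)]
P=[]
for a,b in zip(t,s):
    p,e=tri(T,ft(*a),S,fs(*b));P.append(p);print(p,e)
P=np.array(P);c=P.mean(0);print('c',c)
print('edges',[np.linalg.norm(P[i]-P[(i+1)%4]) for i in range(4)])
o=(P[1]+P[2]-P[0]-P[3]); o/=np.linalg.norm(o);print('dir',o,'tilt',np.arcsin(o[2]),'yaw',np.arctan2(o[1],o[0]))
print('gripend',tri(T,ft(358,340),S,fs(785,45)))
print('bolt side at z105',onz(S,*fs(472,330),105))
# lever angle from paddle height, seated: z=105+220 sin+36 cos
from scipy.optimize import brentq
print('lever',brentq(lambda q:105+220*np.sin(q)+36*np.cos(q)-c[2],-.1,1))
E
python3 m.py
```

```text
[602.8 -30.7 234.8] 1.0442176395682505
[567.8 -71.  254.2] 0.7398949875427548
[544.7 -49.1 250.1] 0.6870414217204258
[583.1 -10.6 223.9] 0.3813090683386856
c [574.6 -40.4 240.7]
edges [np.float64(56.80844925748951), np.float64(32.087263053281326), np.float64(60.44452582095507), np.float64(30.19252450039881)]
dir [-0.6 -0.7  0.4] tilt 0.4010505260627878 yaw -2.3214138152398225
gripend (array([526.9, -93.9, 239.9]), np.float64(2.0938800311811474))
bolt side at z105 [695.8  91.3 105. ]
lever 0.4924555805544902
```

```bash
cat > go.py <<'E'
from h import *
from scipy.spatial.transform import Rotation as Ro
import sys
np.set_printoptions(precision=1,suppress=True)
yaw=-2.318;u=np.array([np.cos(yaw),np.sin(yaw),0]);piv=np.array([695,89,0.])
def tip(q,n,off=-5): # TCP pose target for paddle height n, offset along lever
    return piv+u*(220*np.cos(q)-n*np.sin(q)+off)+np.array([0,0,105+220*np.sin(q)+n*np.cos(q)+19])
def show(targets):
    o=ctrl.get_obs();R=Ro.from_rotvec(o['orientation']).as_matrix();p=np.array(o['ee_pos'])
    ax=R.T@u;print('TCP',p,'u in tool',np.round(ax,3),'turn to put y on lever',np.round((np.arctan2(ax[1],ax[0])-np.pi/2+np.pi/2)%np.pi-np.pi/2,3),'q6',np.round(o['qpos'][5],2),'F',o['ft_force'],'w',o['width'],'t',o['t'])
    for g in targets: print('->',g,'world d',g-p,'tool d',R.T@(g-p),'along lever',(g-p)@u)
if __name__=='__main__':
    show([tip(.49,36)+[0,0,80],tip(.49,36),tip(.49,20),tip(.25,20),tip(0,20)])
E
python3 go.py
```

```text
TCP [ 158.7 -604.   218.4] u in tool [-0.8  0.5 -0. ] turn to put y on lever 1.004 q6 -0.02 F [-0.2 -0.4 -0.2] w 87.94911386056778 t 0.1
-> [578.  -37.3 339.3] world d [419.3 566.7 120.9] tool d [ 549.5 -441.8 -120.3] along lever -700.7055129222474
-> [578.  -37.3 259.3] world d [419.3 566.7  40.9] tool d [ 549.5 -441.7  -40.3] along lever -700.7055129222474
-> [572.9 -42.8 245.2] world d [414.2 561.2  26.8] tool d [ 543.2 -437.6  -26.2] along lever -693.1754987115088
-> [556.9 -60.1 197.8] world d [398.2 543.9 -20.6] tool d [ 523.3 -424.9   21.2] along lever -669.663556251061
-> [548.9 -68.7 144. ] world d [390.2 535.3 -74.4] tool d [ 513.4 -418.5   75. ] along lever -657.8762098423124
```

Emit:
arm_command:
  jaw: -1
  series:
    - {"linear":[0,0,-0.03],"turn":0}
    - {"linear":[0,0,-0.04],"turn":0}
    - {"linear":[0.01,-0.008,-0.04],"turn":0}
    - {"linear":[0.03,-0.024,-0.01],"turn":0}
    - {"linear":[0.036,-0.029,0],"turn":0}
    - {"linear":[0.036,-0.029,0],"turn":0}
    - {"linear":[0.036,-0.029,0],"turn":0}
    - {"linear":[0.036,-0.029,0],"turn":0}
    - {"linear":[0.036,-0.029,0],"turn":0}
    - {"linear":[0.036,-0.029,0],"turn":0}

```text
t: 1.1
ee_pos: [354.6, -338.5, 338.9]
orientation: [-3.116, -0.402, 0.0]
ft_force: [0.1, -0.9, 0.3]
width: 10.9
grasp_force: 0.0
```

Emit:
arm_command:
  series:
    - {"linear":[0.036,-0.029,0],"turn":0}
    - {"linear":[0.036,-0.029,0],"turn":0}
    - {"linear":[0.036,-0.029,0],"turn":0}
    - {"linear":[0.036,-0.029,0],"turn":0}
    - {"linear":[0.036,-0.029,0],"turn":0}
    - {"linear":[0.036,-0.029,0],"turn":0}
    - {"linear":[0.036,-0.029,0],"turn":0}
    - {"linear":[0.02,-0.016,0],"turn":0}
    - {"linear":[0,0,0],"turn":0.14}
    - {"linear":[0,0,0],"turn":0.14}

```text
t: 2.1
ee_pos: [561.7, -58.2, 338.3]
orientation: [-3.141, 0.042, 0.002]
ft_force: [-0.1, 0.1, -0.4]
width: 0.7
grasp_force: 0.0
```

Emit:
arm_command:
  series:
    - {"linear":[0,0,0],"turn":0.14}
    - {"linear":[0,0,0],"turn":0.14}
    - {"linear":[0,0,0],"turn":0.14}
    - {"linear":[0,0,0],"turn":0.14}
    - {"linear":[0,0,0],"turn":0.14}
    - {"linear":[0,0,0],"turn":0.02}
    - {"linear":[0,0,0],"turn":0}

```text
t: 2.8
ee_pos: [561.3, -59.3, 338.8]
orientation: [2.929, -1.137, -0.001]
ft_force: [0.6, 0.0, -0.3]
width: 0.5
grasp_force: 0.0
```

```bash
python3 go.py; python3 -c "
from h import *
a=get('wrist')['frame'];b=get('side')['frame'][100:260,150:310]
cv2.imwrite('pics/d.png',np.hstack([cv2.resize(a,(400,300)),cv2.resize(b,(300,300))]))
print(proj(load('wrist'),[[574.6,-40.4,240.7]]))"
```

```text
TCP [561.3 -59.3 338.8] u in tool [-0.  1.  0.] turn to put y on lever 0.007 q6 2.18 F [ 0.6  0.  -0.3] w 0.5485442958147481 t 2.8
-> [578.  -37.3 339.3] world d [16.6 22.   0.5] tool d [ -2.5 -27.5  -0.5] along lever -27.442088045046283
-> [578.  -37.3 259.3] world d [ 16.6  22.  -79.5] tool d [ -2.5 -27.5  79.5] along lever -27.442088045046283
-> [572.9 -42.8 245.2] world d [ 11.5  16.5 -93.6] tool d [ -2.5 -20.   93.6] along lever -19.91207383430778
-> [556.9 -60.1 197.8] world d [  -4.4   -0.8 -141. ] tool d [ -2.7   3.5 141. ] along lever 3.5998686261400694
-> [548.9 -68.7 144. ] world d [ -12.5   -9.4 -194.8] tool d [ -2.7  15.3 194.8] along lever 15.387215034888634
[[234.37966525 196.01914042]]
```

View pics/d.png

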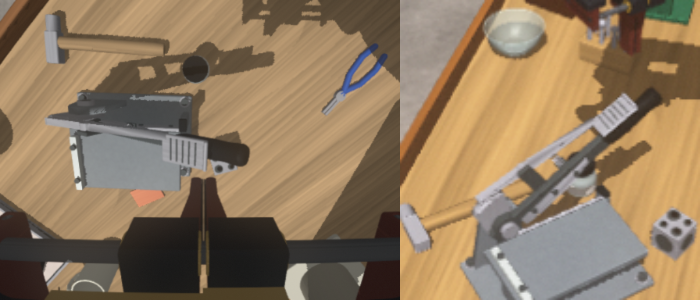

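The wrist picture shows the paddle centred near (186,151) in the view, which is (238,193) raw; the predicted raw position was (234,196), so the fix holds to a few mm. The side view shows the lever still up and the space above it clear. I'll check that ray and move above the paddle.

```bash
python3 -c "
from h import *
from go import u
d=load('wrist');k=512/400
c=[(164,137),(209,142),(206,170),(163,161)]
p=np.array([onz(d,x*k,y*k,z) for (x,y),z in zip(c,(231,255,255,231))]);print(p,p.mean(0),(p.mean(0)-[574.6,-40.4,243])@u,(p.mean(0)-[574.6,-40.4,243])@np.array([u[1],-u[0],0]))
e=p[1]+p[2]-p[0]-p[3];print(np.arctan2(e[1],e[0]))"
```

```text
[[602.8 -34.8 231. ]
 [567.4 -74.4 255. ]
 [545.2 -49.8 255. ]
 [582.2 -12.2 231. ]] [574.4 -42.8 243. ] 1.8906638329749192 -1.4611704385513578
-2.324443841651863
```

Emit:
arm_command:
  series:
    - {"linear":[-0.001,-0.014,0.015],"turn":0}
    - {"linear":[-0.001,-0.014,0.02],"turn":0}
    - {"linear":[0,0,0.015],"turn":0}
    - {"linear":[0,0,0],"turn":0}

```text
t: 3.3
ee_pos: [577.8, -36.2, 285.7]
orientation: [2.927, -1.138, -0.008]
ft_force: [-0.5, 0.0, 0.4]
width: 0.2
grasp_force: 0.0
```

Emit:
arm_command:
  series:
    - {"linear":[0,0,0.006],"turn":0}
    - {"linear":[0,0,0.006],"turn":0}
    - {"linear":[0,0,0.003],"turn":0}
    - {"linear":[0,0,0.002],"turn":0}
    - {"linear":[0,0,0.002],"turn":0}
    - {"linear":[0,0,0.002],"turn":0}

```text
t: 3.9
ee_pos: [579.1, -37.4, 268.2]
orientation: [-2.927, 1.141, -0.001]
ft_force: [1.0, 0.5, -0.4]
width: 0.2
grasp_force: 0.0
```

Emit:
arm_command:
  series:
    - {"linear":[0,0,0.002],"turn":0}
    - {"linear":[0,0,0.002],"turn":0}

```text
t: 4.1
ee_pos: [579.0, -37.4, 264.1]
orientation: [-2.927, 1.141, -0.0]
ft_force: [-0.3, 0.8, -0.9]
width: 0.2
grasp_force: 0.0
```

Emit:
arm_command:
  series:
    - {"linear":[0,0,0.002],"turn":0}
    - {"linear":[0,0,0.002],"turn":0}

```text
t: 4.3
ee_pos: [579.0, -37.3, 259.9]
orientation: [-2.927, 1.141, -0.0]
ft_force: [-0.4, 0.2, -0.0]
width: 0.3
grasp_force: 0.0
```

Emit:
arm_command:
  series:
    - {"linear":[0,0,0.002],"turn":0}
    - {"linear":[0,0,0.002],"turn":0}

```text
t: 4.5
ee_pos: [579.0, -37.3, 255.9]
orientation: [-2.927, 1.141, 0.0]
ft_force: [1.1, -0.1, -0.3]
width: 0.4
grasp_force: 0.0
```

Emit:
arm_command:
  series:
    - {"linear":[0,0.001,0.002],"turn":0}
    - {"linear":[0,0.001,0.002],"turn":0}

```text
t: 4.7
ee_pos: [577.6, -38.9, 251.9]
orientation: [2.927, -1.141, -0.0]
ft_force: [-0.4, -0.0, 1.0]
width: 0.7
grasp_force: 0.0
```

Emit:
arm_command:
  series:
    - {"linear":[0,0.001,0.002],"turn":0}
    - {"linear":[0,0.001,0.002],"turn":0}

```text
t: 4.9
ee_pos: [576.2, -40.4, 247.9]
orientation: [2.927, -1.141, -0.0]
ft_force: [0.7, 0.2, -0.2]
width: 0.4
grasp_force: 0.0
```

```bash
python3 -c "
from h import *
b=get('side')['frame'][130:230,210:310]
a=get('wrist')['frame']
cv2.imwrite('pics/e.png',np.hstack([cv2.resize(b,(400,400),interpolation=2),cv2.resize(a,(400,400))]))
o=ctrl.get_obs();print(o['ft_force'],o['moment'],proj(load('side'),[[576.2,-40.4,229],[574.5,-41.5,241]]))"
```

```text
[-0.20744794  0.82230242 -0.81199983] [0.08059397 0.0371478  0.00412995] [[263.71188432 163.69608342]
 [264.58631268 160.14835829]]
```

View pics/e.png

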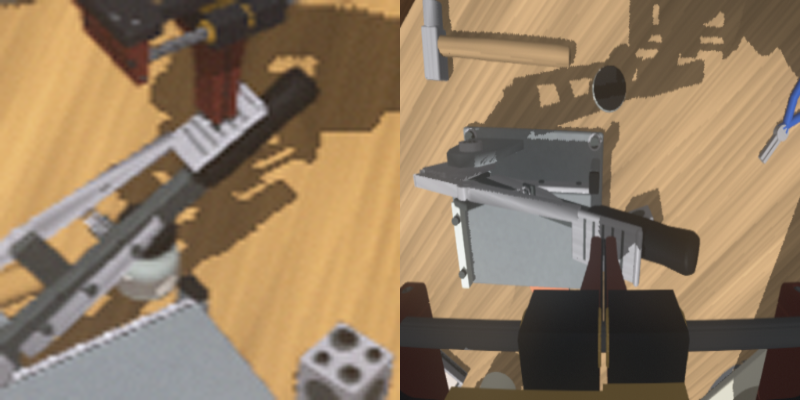

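The side crop shows the shut fingertips at the middle of the paddle, with the tip edge near (222,120). The wrist view shows them centred across the paddle's width. The contact is light at most, so I'll carry on down in small steps.

Emit:
arm_command:
  series:
    - {"linear":[0,0.001,0.002],"turn":0}

```text
t: 5.1
ee_pos: [575.8, -41.1, 246.3]
orientation: [-2.927, 1.141, -0.001]
ft_force: [-0.5, -1.1, -0.1]
width: 0.3
grasp_force: 0.0
```

Emit:
arm_command:
  series:
    - {"linear":[0,0.001,0.002],"turn":0}

```text
t: 5.2
ee_pos: [574.9, -41.8, 244.0]
orientation: [-2.927, 1.141, -0.0]
ft_force: [0.1, -0.0, 0.4]
width: 0.6
grasp_force: 0.0
```

Emit:
arm_command:
  series:
    - {"linear":[0,0.001,0.002],"turn":0}

```text
t: 5.3
ee_pos: [574.2, -42.6, 241.9]
orientation: [-2.927, 1.141, -0.0]
ft_force: [0.3, -0.1, -0.7]
width: 0.6
grasp_force: 0.0
```

```bash
python3 -c "
from h import *
d=get('side');w=get('wrist')['frame'];T=get('top')
cv2.imwrite('pics/f.png',np.hstack([cv2.resize(d['frame'][130:210,220:300],(400,400),interpolation=2),cv2.resize(cv2.convertScaleAbs(T['frame'][130:210,220:300],alpha=1.8),(400,400),interpolation=2)]))
o=ctrl.get_obs();print(o['ft_force'],o['moment'],o['joint_torque'])"
```

```text
[ 0.17588842  0.04837535 -0.239934  ] [0.10206863 0.01943125 0.00468024] [-3.77801643e-02 -4.85683143e+01 -2.74912173e+01 -3.26858950e-02
 -8.37419881e-02 -6.16482212e-03]
```

View pics/f.png

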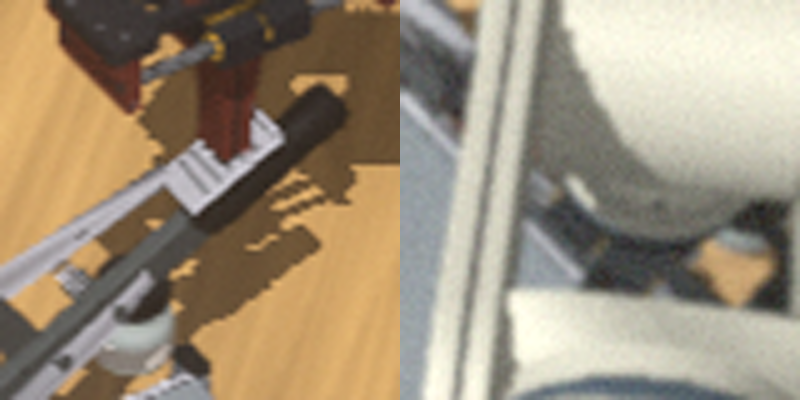

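The side crop shows the fingertips over the middle of the paddle, with the lower tip corner near (230,160). The paddle looks closer to the grip, but the force reading is still zero. I'll keep going in small steps.

Emit:
arm_command:
  series:
    - {"linear":[0,0.001,0.002],"turn":0}

```text
t: 5.55
ee_pos: [573.9, -43.1, 240.4]
orientation: [-2.927, 1.141, -0.001]
ft_force: [0.2, 1.6, 2.2]
width: 0.5
grasp_force: 1.2
```

Emit:
arm_command:
  series:
    - {"linear":[0,0.001,0.002],"turn":0}

```text
t: 5.65
ee_pos: [573.3, -43.7, 238.3]
orientation: [-2.926, 1.14, -0.001]
ft_force: [1.0, 3.2, 1.3]
width: 0.3
grasp_force: 1.4
```

Emit:
arm_command:
  series:
    - {"linear":[0,0.001,0.002],"turn":0}

```text
t: 5.75
ee_pos: [572.7, -44.4, 236.3]
orientation: [-2.926, 1.14, -0.001]
ft_force: [0.8, 2.9, 2.8]
width: 0.3
grasp_force: 1.6
```

Emit:
arm_command:
  series:
    - {"linear":[0,0.0005,0.002],"turn":0}
    - {"linear":[0,0.0005,0.002],"turn":0}

```text
t: 5.95
ee_pos: [571.8, -45.4, 232.2]
orientation: [-2.927, 1.141, -0.001]
ft_force: [0.3, 1.8, 4.0]
width: 0.5
grasp_force: 1.9
```

Emit:
arm_command:
  series:
    - {"linear":[0,0.0005,0.002],"turn":0}
    - {"linear":[0,0.0005,0.002],"turn":0}

```text
t: 6.15
ee_pos: [570.8, -46.5, 228.7]
orientation: [2.927, -1.14, 0.0]
ft_force: [-2.1, 1.3, 10.6]
width: 0.4
grasp_force: 4.4
```

```bash
python3 -c "
from h import *
d=get('side');c=cv2.imread('pics/c.png')[:,400:]
cv2.imwrite('pics/g.png',np.hstack([c,cv2.resize(d['frame'][140:240,190:290],(400,400),interpolation=2)]))
o=ctrl.get_obs();print(o['ft_force'],o['moment'],o['ee_pos'])"
```

```text
[-0.75089285  1.13020303  9.59587299] [0.20330814 0.22120428 0.03423356] [570.70198114 -46.58374994 228.44313927]
```

View pics/g.png

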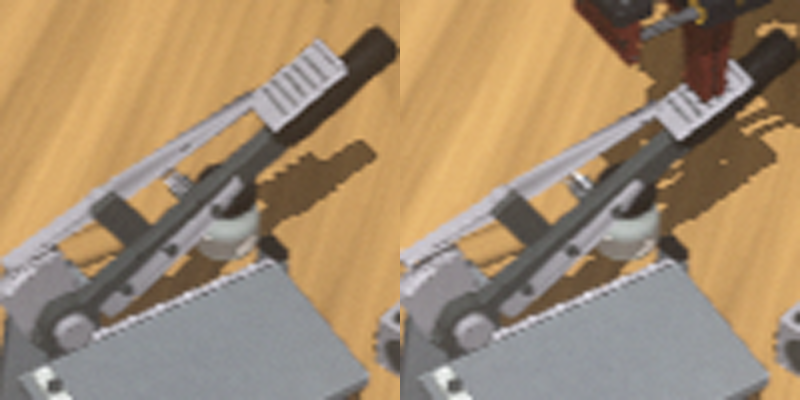

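The right half shows the paddle pressed down onto the grip, with the fingertips at about (705,100), at about 10 N and with the pawl free. The lever has barely moved from the left half. Next I'll lower it steadily along its arc.

Emit:
arm_command:
  series:
    - {"linear":[0,0.001,0.002],"turn":0}
    - {"linear":[0,0.001,0.002],"turn":0}
    - {"linear":[0,0.001,0.002],"turn":0}
    - {"linear":[0,0.001,0.002],"turn":0}

```text
t: 6.6
ee_pos: [568.1, -49.7, 220.9]
orientation: [2.927, -1.14, 0.001]
ft_force: [-2.3, -0.4, 10.4]
width: -0.0
grasp_force: 4.4
```

Emit:
arm_command:
  series:
    - {"linear":[0,0.001,0.0025],"turn":0}
    - {"linear":[0,0.001,0.0025],"turn":0}
    - {"linear":[0,0.001,0.0025],"turn":0}
    - {"linear":[0,0.001,0.0025],"turn":0}

```text
t: 7.0
ee_pos: [565.4, -52.9, 210.9]
orientation: [2.926, -1.14, 0.001]
ft_force: [-1.8, -1.2, 9.7]
width: 0.3
grasp_force: 4.5
```

Emit:
arm_command:
  series:
    - {"linear":[0,0.001,0.0025],"turn":0}
    - {"linear":[0,0.001,0.0025],"turn":0}
    - {"linear":[0,0.001,0.0025],"turn":0}
    - {"linear":[0,0.001,0.0025],"turn":0}
    - {"linear":[0,0.001,0.0025],"turn":0}
    - {"linear":[0,0.001,0.0025],"turn":0}
    - {"linear":[0,0.001,0.0025],"turn":0}
    - {"linear":[0,0.001,0.0025],"turn":0}

```text
t: 7.8
ee_pos: [559.5, -59.0, 190.7]
orientation: [2.926, -1.139, -0.0]
ft_force: [-4.2, -3.4, 9.9]
width: 0.5
grasp_force: 4.6
```

Emit:
arm_command:
  series:
    - {"linear":[0,0.0008,0.0025],"turn":0}
    - {"linear":[0,0.0008,0.0025],"turn":0}
    - {"linear":[0,0.0008,0.0025],"turn":0}
    - {"linear":[0,0.0008,0.0025],"turn":0}
    - {"linear":[0,0.0006,0.0025],"turn":0}
    - {"linear":[0,0.0006,0.0025],"turn":0}
    - {"linear":[0,0.0006,0.0025],"turn":0}
    - {"linear":[0,0.0006,0.0025],"turn":0}

```text
t: 8.6
ee_pos: [555.4, -63.3, 170.5]
orientation: [2.925, -1.139, -0.001]
ft_force: [-4.7, -4.4, 9.4]
width: 0.3
grasp_force: 4.6
```

Emit:
arm_command:
  series:
    - {"linear":[0,0.0014,0.0025],"turn":0}
    - {"linear":[0,0.0014,0.0025],"turn":0}
    - {"linear":[0,0.001,0.0025],"turn":0}
    - {"linear":[0,0.001,0.0025],"turn":0}

```text
t: 9.0
ee_pos: [553.2, -65.7, 160.6]
orientation: [-2.927, 1.141, -0.001]
ft_force: [0.2, 2.9, 6.8]
width: 0.5
grasp_force: 3.7
```

Emit:
arm_command:
  series:
    - {"linear":[0,0.0004,0.002],"turn":0}
    - {"linear":[0,0.0003,0.002],"turn":0}
    - {"linear":[0,0.0002,0.002],"turn":0}
    - {"linear":[0,0.0002,0.002],"turn":0}

```text
t: 9.4
ee_pos: [551.8, -67.0, 152.4]
orientation: [2.926, -1.14, -0.001]
ft_force: [-3.0, -0.9, 8.5]
width: 0.3
grasp_force: 4.2
```

Emit:
arm_command:
  series:
    - {"linear":[0,0.0002,0.0015],"turn":0}
    - {"linear":[0,0.0002,0.0015],"turn":0}
    - {"linear":[0,0.0002,0.0015],"turn":0}

```text
t: 9.7
ee_pos: [551.1, -67.7, 147.8]
orientation: [2.926, -1.139, -0.001]
ft_force: [-3.1, -3.1, 9.6]
width: 0.4
grasp_force: 4.3
```

Emit:
arm_command:
  series:
    - {"linear":[0,0.0001,0.001],"turn":0}
    - {"linear":[0,0.0001,0.001],"turn":0}
    - {"linear":[0,0.0001,0.001],"turn":0}

```text
t: 10.0
ee_pos: [550.7, -68.1, 144.8]
orientation: [2.925, -1.139, -0.002]
ft_force: [-4.7, -3.8, 8.3]
width: 0.5
grasp_force: 4.3
```

Emit:
arm_command:
  series:
    - {"linear":[0,0.0001,0.001],"turn":0}

```text
t: 10.1
ee_pos: [550.5, -68.3, 143.8]
orientation: [2.925, -1.139, -0.002]
ft_force: [-3.8, -4.8, 9.4]
width: 0.2
grasp_force: 4.4
```

Close to home now. I'll keep going in 1 mm steps until the force rises on the rest.

Emit:
arm_command:
  series:
    - {"linear":[0,0.0001,0.001],"turn":0}
    - {"linear":[0,0.0001,0.001],"turn":0}

```text
t: 10.3
ee_pos: [550.3, -68.5, 141.7]
orientation: [2.925, -1.139, -0.002]
ft_force: [-4.7, -4.9, 8.7]
width: 0.2
grasp_force: 4.4
```

Emit:
arm_command:
  series:
    - {"linear":[0,0.0001,0.001],"turn":0}
    - {"linear":[0,0,0],"turn":0}

```text
t: 10.5
ee_pos: [550.1, -68.6, 140.6]
orientation: [2.925, -1.139, -0.002]
ft_force: [-2.6, -4.4, 7.7]
width: 0.7
grasp_force: 4.0
```

Emit:
arm_command:
  series:
    - {"linear":[0,0.0003,0.001],"turn":0}
    - {"linear":[0,0.0003,0.001],"turn":0}

```text
t: 10.7
ee_pos: [550.0, -68.9, 138.8]
orientation: [2.925, -1.139, -0.002]
ft_force: [-3.8, -2.8, 8.2]
width: 0.6
grasp_force: 4.2
```

Emit:
arm_command:
  series:
    - {"linear":[0,0.0002,0.001],"turn":0}
    - {"linear":[0,0.0002,0.001],"turn":0}

```text
t: 10.9
ee_pos: [549.7, -69.1, 136.8]
orientation: [2.926, -1.139, -0.002]
ft_force: [-3.4, -3.1, 8.3]
width: 0.6
grasp_force: 4.2
```

```bash
python3 -c "
from h import *
d=get('side');w=get('wrist')['frame']
cv2.imwrite('pics/i.png',np.hstack([cv2.resize(d['frame'][140:240,190:290],(400,400),interpolation=2),cv2.resize(w,(400,400))]))
o=ctrl.get_obs();print(o['ft_force'],o['moment'],o['ee_pos'])"
```

```text
[-3.81934114 -2.50291359  7.04965711] [-0.46173434  0.59760188 -0.00886833] [549.6722488  -69.1298673  136.65865618]
```

View pics/i.png

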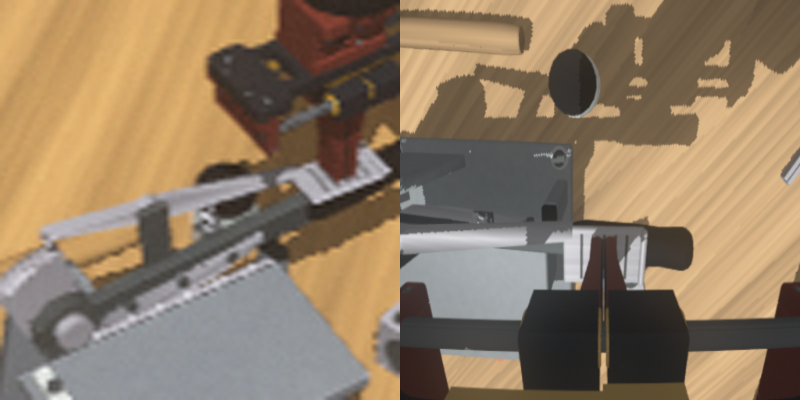

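The side view shows the lever nearly down but not level yet. The wrist view shows the tips centred on the paddle at about (603,250). So the contact height follows the TCP reading itself, and about 12 mm should remain.

Emit:
arm_command:
  series:
    - {"linear":[0,0.0002,0.0015],"turn":0}
    - {"linear":[0,0.0002,0.0015],"turn":0}
    - {"linear":[0,0.0002,0.0015],"turn":0}
    - {"linear":[0,0.0002,0.0015],"turn":0}

```text
t: 11.4
ee_pos: [549.1, -69.7, 130.8]
orientation: [2.926, -1.139, -0.002]
ft_force: [-4.2, -2.6, 8.0]
width: 0.6
grasp_force: 4.2
```

Emit:
arm_command:
  series:
    - {"linear":[0,0.0001,0.001],"turn":0}
    - {"linear":[0,0.0001,0.001],"turn":0}
    - {"linear":[0,0.0001,0.001],"turn":0}

```text
t: 11.7
ee_pos: [548.9, -70.0, 127.7]
orientation: [2.925, -1.139, -0.002]
ft_force: [-3.1, -2.8, 7.6]
width: 0.3
grasp_force: 4.2
```

Emit:
arm_command:
  series:
    - {"linear":[0,0.0001,0.001],"turn":0}
    - {"linear":[0,0.0001,0.001],"turn":0}

```text
t: 11.9
ee_pos: [548.7, -70.1, 125.7]
orientation: [2.925, -1.139, -0.002]
ft_force: [-4.7, -4.5, 7.6]
width: 0.4
grasp_force: 4.3
```

Emit:
arm_command:
  series:
    - {"linear":[0,0.0001,0.001],"turn":0}
    - {"linear":[0,0.0001,0.001],"turn":0}

```text
t: 12.1
ee_pos: [548.6, -70.3, 123.7]
orientation: [2.925, -1.139, -0.002]
ft_force: [-4.1, -3.8, 8.6]
width: 0.5
grasp_force: 4.3
```

Emit:
arm_command:
  series:
    - {"linear":[0,0.0001,0.001],"turn":0}
    - {"linear":[0,0.0001,0.001],"turn":0}

```text
t: 12.3
ee_pos: [548.4, -70.4, 121.7]
orientation: [2.925, -1.139, -0.002]
ft_force: [-3.4, -3.2, 10.2]
width: 0.4
grasp_force: 5.3
```

Emit:
arm_command:
  series:
    - {"linear":[0,0.0001,0.001],"turn":0}
    - {"linear":[0,0,0],"turn":0}

```text
t: 12.5
ee_pos: [548.6, -70.4, 121.2]
orientation: [2.926, -1.139, -0.002]
ft_force: [-5.4, -2.8, 13.3]
width: 0.4
grasp_force: 7.2
```

Emit:
arm_command:
  series:
    - {"linear":[0,0,0.001],"turn":0}
    - {"linear":[0,0,0],"turn":0}

```text
t: 12.7
ee_pos: [548.7, -70.4, 120.7]
orientation: [2.926, -1.139, -0.001]
ft_force: [-7.0, -2.7, 17.9]
width: 0.3
grasp_force: 9.4
```

```bash
python3 -c "
from h import *
d=get('side')
cv2.imwrite('pics/j.png',cv2.resize(d['frame'][140:240,190:310],(720,600),interpolation=2))
o=ctrl.get_obs();print(o['ft_force'],o['moment'],o['ee_pos'])"
```

```text
[-7.2404727  -1.68079779 17.67685881] [-0.22987667  1.12455042  0.03380318] [548.71032387 -70.35377024 120.74989849]
```

View pics/j.png

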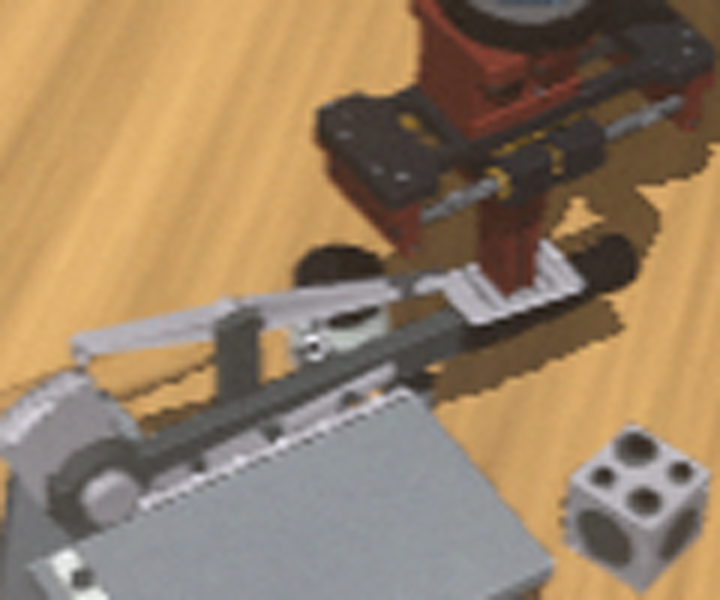

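The side view shows the lever parallel to the bed edge: it runs from (150,450) to (460,330), and the bed edge runs from (150,505) to (410,390). The force rises firmly to 18 N, so it is on its rest. I'll let go straight up.

Emit:
arm_command:
  series:
    - {"linear":[0,0,-0.002],"turn":0}
    - {"linear":[0,0,-0.004],"turn":0}
    - {"linear":[0,0,-0.006],"turn":0}
    - {"linear":[0,0,-0.01],"turn":0}
    - {"linear":[0,0,-0.02],"turn":0}
    - {"linear":[0,0,-0.03],"turn":0}
    - {"linear":[0,0,-0.03],"turn":0}
    - {"linear":[0,0,-0.03],"turn":0}
    - {"linear":[0,0,0],"turn":0}
    - {"linear":[0,0,0],"turn":0}

```text
t: 13.75
ee_pos: [549.7, -69.3, 252.2]
orientation: [-2.927, 1.14, -0.002]
ft_force: [-0.1, 0.7, -1.2]
width: 0.3
grasp_force: 0.0
```

```bash
python3 -c "
from h import *
d=get('side')
cv2.imwrite('pics/k.png',cv2.resize(d['frame'][140:240,190:310],(720,600),interpolation=2))
o=ctrl.get_obs();print(o['ft_force'],o['ee_pos'])"
```

```text
[ 0.0414554   0.2022822  -0.25185805] [549.03627921 -69.24131154 251.13684305]
```

View pics/k.png

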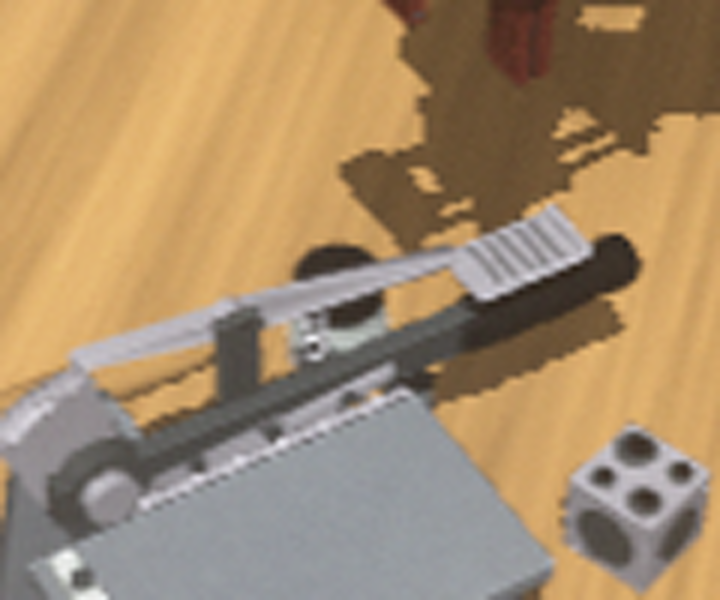

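The paddle, at about (525,255), has sprung back. The lever is still down, with the grip end at (620,262) as before, and the robot is clear.

```bash
python3 -c "
from workcell import ctrl
print(ctrl.close_job())"
```

```text
the job is handed in; nothing more can be done
None
```

The shear is shut and the job handed in at about 14 s: the lever is down on its rest, the paddle has sprung back, and the arm is clear, with at most about 18 N read while pressing.

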